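# Set the step selector to its fifth mark and press start

## Robot

A 7-joint arm with a two-finger parallel gripper is mounted at the origin on the work surface; the furniture and walls round the work are solid. World frame = base frame: x ahead of the robot, y to its left, z up, the work surface at z = 0. Lengths are in mm, angles in rad, forces in N, time in s.
With the tool pointing down it reaches from about 400 to 900 mm from the base axis. Payload 5.5 kg.
Tool frame: the origin (TCP) lies between the finger pads; the fingertips stand 25 mm ahead of it and the grasp point (between the pads) lies 6 mm ahead of it (r.tips_ahead is the z of the fingertips in the tool frame, in mm); z points along the fingers, y is the line along which they close (so a half turn about z gives the same grasp; the last joint's range is limited). The gripper opens to 92 mm and grips with 3 to 60 N. Pads are 19 mm wide; open, the fingers measure 130 mm over their backs; the gripper's body (75 mm by 190 mm) begins 47 mm behind the grasp point.
Start: joints at [1.421, 0.501, -0.427, 1.55, 0.221, 1.138, -0.21], TCP at [260.795, -595.387, 251.729] pointing down, gripper open.
Joint ranges: [-2.88, 2.88], [-0.31, 2.03], [-1.54, 1.56], [0.2, 2.42], [-1.41, 4.55], [0.19, 2.02], [-2.57, 2.57]. Speed limits (rad/s): [2.57, 2.57, 3.14, 3.14, 3.14, 3.14, 3.14].

## Interface

Orientations are given as a unit quaternion [w, x, y, z].
In Python, from cell import r gives the robot as it stands.
- The arm moves only by the tool step_arm, never from a script. Its argument "deltas" is a list of rows, each a list of 3 entries, a list of its own where there are three numbers: the shift along the tool's x, y, z in m, then the turn, a rotation vector about the tool's x, y, z in rad, then the opening, from 0 (shut) to 1 (fully open). A call has 1 to 10 rows; each row shifts and turns the commanded pose from where the row before left it, along the tool's axes as they then stand; what a row does not reach is not made up. A row lasts 1/12 s, in which the tool goes at most 41.7 mm and 7.16 degrees, less where a joint would pass 70% of its speed; a pose out of reach is approached as far as the arm can. A call is refused whole if a number of a shift passes 0.0417 or a number of a turn 0.125, either way. A call with a gripper value outside its range is refused whole. The fingers move at their own pace and stop on an object; "newtons" is the grip in N (left out, the last holds). Time passes only in rows, so rows that do not move let the fingers close. It gives the time, the measured TCP pose, the force, the opening and the grip force at its end, in the units of the state.
- r.sense(): the state, without advancing time (a new reading comes with each control period).
- r.snapshot(name): name is "scene" or "top"; returns (picture, depth): 420x560x3 uint8, blue, green, red; 420x560 float32, mm along the optical axis (not along the pixel's ray), 0 where there is no reading.
- r.camera_params(name): a dict with "fov_y" (degrees; the focal length in pixels is half the picture's height over the tangent of half this angle, whatever the lens; pixels are square), "cx", "cy" (the principal point, pixels), "rvec" (rotation vector, rad) and "tvec" (3), from world to camera coordinates, as OpenCV has them. Camera axes: x right, y down, z forward; pixel columns grow to the right and rows downward; lengths in mm; the calibration is good to about 2 mm. A picture is of the moment at which its call begins. camera_params takes no time and is no camera call.
- r.hand_in(): hands the job in; it is judged then, once.
The state is a dict: "time": time; "q": joint angles; "joint_velocities": joint speeds; "effort": joint torques, N m; "ee_pos": TCP position; "tcp_rot": TCP orientation; "contact_force": force on the tool from outside, world axes, zero at the start; "torque": the same for the moment, N m; "finger_gap": finger opening in mm; "grasp_force": force on a finger pad.
Only numpy, scipy, OpenCV 4.12 (cv2) and the standard library are available. Lean on these libraries where they do the work, as an engineer would, in place of code of your own. Each camera call takes 0.05 s, during which the arm holds its last target. There are 200 camera calls.

## Task

With a closed fingertip, push the lever of the step selector on the round grey case clockwise, click by click, until it rests in the click at the fifth of its seven marks (the round dot is the first, and they count clockwise from it), without running on to the sixth. Only then press the start button on the small case nearer to you fully down and let it come up again. Do not pinch the lever, and leave the loose things around where they are.

Things in the scene. Friction and masses are not known exactly. Their poses are not given: they have to be found in the camera images.
- selector_box: Low round grey case with a flat bare aluminium top (the deck), 132 mm across, 60 mm high, fixed to the bench; place and yaw vary. Origin: centre of its underside; its +y axis points from there toward mark 1 (which lies on the far or right side, seen from the robot), z up. The selector's upright axis rises from the middle of the deck.
- mark_1 (a point): Centre of the round dot that is mark 1, on the deck, 57 mm from the selector's axis. Marks 2 to 7, dark flat short bars, follow clockwise (seen from above) at the same radius, every 30 degrees, mark 7 opposite the dot. Three small screw heads stand on the half without marks.
- selector (a joint): Step selector angle, rad: 0 with the lever at mark 1, growing clockwise from above; mark n is at (n-1) x 0.5236, the fifth at 2.094; end stops just outside marks 1 and 7. Starts in mark 1, 2 or 3. A sprung ball clicks at every mark: it resists with up to 0.1 N m (about 2.5 N at 38 mm from the axis); a little past half way (0.26 rad) the lever snaps ahead of the finger into the next.
- selector_axis (a point): Point on the selector's upright axis, 20 mm above the deck (mid-height of the lever); turns with the lever, its +y axis pointing along it. Black hub, radius 19 mm, 32 mm high, with one radial lever, the pointer: 12 mm thick, flat upright sides, reaching 50 mm from the axis, standing 8 to 32 mm above the deck.
- lever_tip (a point): Outer end of the lever, 50 mm from the axis, 20 mm above the deck (mid-height of the lever).
- start_box: Small grey case, 56 (x) x 52 (y) x 30 mm, fixed to the bench between the white towel and the bench's right edge, nearer the robot than the round case; place and yaw vary. Origin: centre of its underside. The start button stands on the middle of its top.
- start (a joint): Travel of the start button in m: 0 up, 0.006 fully down. It springs back by itself; fully down takes 5 N. Black round cap, 28 mm across, pressed straight down, in a dark steel housing. Housing 44 mm across, 12 mm high.
- start_top (a point): Centre of the top face of the start button's cap, 52 mm above the bench when up; moves with the cap.
- alu_bar: Loose bare aluminium bar, 72 mm long, 16 x 16 mm thick, lying on the bench to the left of the round case. Bystander; origin at the centre of its underside.
- copper_ring: Loose copper ring, 30 mm across, 8 mm high, on the white towel (22 mm thick). Bystander; origin at the centre of its underside.
- hex_key: Loose black hex key, 80 x 30 x 6 mm, lying on the bench farther to the left of the round case. Bystander; origin at the centre of its underside.
- vial: Loose clear vial with white cap, 24 mm across, 66 mm high, standing on the bench to the left of the round case. Bystander; origin at the centre of its underside.

How it is judged:
By the outcome, as a careful person would: the job done as asked, in the order asked, and still so for the second after the job is handed in, with the robot touching nothing.
It also fails if it takes over 48 s, if anything falls off the work surface, if the arm or the gripper's body presses on something with over 40 N, if the wrist force passes 120 N, or if a joint passes its speed limit or range.

## Working session

There is one attempt and no reset: what is moved stays moved. The work goes in short steps, Python scripts to look and compute and a tool call to move; the robot and the scene stay as the last step left them, time stands still between calls to the robot, and variables do not carry over. Pictures are saved under pics/ and viewed, at most 10 in all, crops included, and the job is handed in when it is done.

Besides the shell and the picture viewer there is one more tool, called after "Call:" as name(argument=value, ...), one argument or row to a line, values as JSON. step_arm: Moves the arm, as the interface text tells. Its arguments: {"type":"object","properties":{"deltas":{"type":"array"},"newtons":{"type":"number"}},"required":["deltas"]}

```bash
mkdir -p pics; python3 - <<'E'
from cell import r
import cv2,numpy as np
for n in("scene","top"):
    p,d=r.snapshot(n); cv2.imwrite(f"pics/{n}0.png",p); np.save(f"pics/{n}0.npy",d); print(n,r.camera_params(n))
s=r.sense(); print(s['time'],s['ee_pos'],s['tcp_rot'],s['finger_gap'],r.tips_ahead)
E
```

```text
scene {'fov_y': 50.11221702302891, 'cx': 273.9726612265179, 'cy': 211.3455994854195, 'rvec': array([ 0.90313106, -2.23173539,  1.33568113]), 'tvec': array([198.0626413 , 325.00332426, 434.21254119])}
top {'fov_y': 54.85304978806628, 'cx': 280.1487470240454, 'cy': 202.42041732499106, 'rvec': array([ 2.1022676 , -2.08174472,  0.25766196]), 'tvec': array([-223.92627571,  520.81735386,  810.4534517 ])}
0.1 [ 260.44468793 -594.89263161  250.7564904 ] [-8.74603400e-04  9.78774446e-01  2.04938507e-01 -1.66493392e-04] 91.6099204580815 25.0
```

View pics/scene0.png

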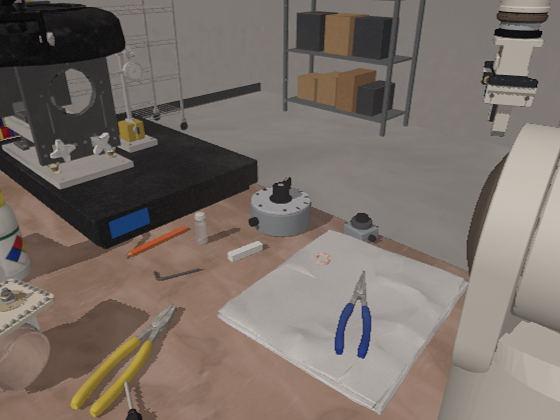

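View pics/top0.png

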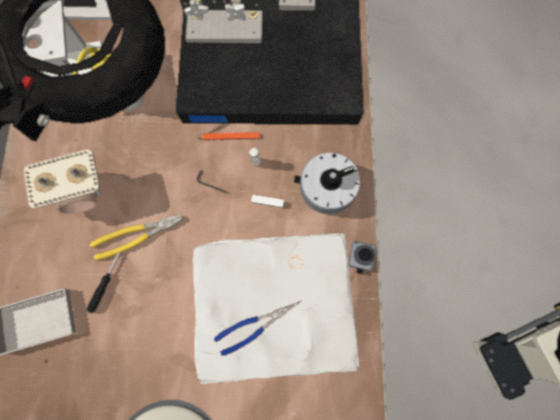

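The scene view shows the round case at (281,208) and the start button at (361,222). In the top view the case is at (330,182) with its lever pointing right to about (355,171), and the start button is at (364,256). Next I'll zoom in and measure.

```bash
cat > h.py <<'E'
from cell import r
import cv2,numpy as np
from scipy.spatial.transform import Rotation as R
def cam(n):
    c=r.camera_params(n); f=210/np.tan(np.radians(c['fov_y']/2))
    return np.array([[f,0,c['cx']],[0,f,c['cy']],[0,0,1]]),R.from_rotvec(c['rvec']).as_matrix(),c['tvec']
def ray(n,uv,z):
    K,M,t=cam(n); C=-M.T@t; d=M.T@np.linalg.solve(K,[*uv,1]); return C+d*(z-C[2])/d[2]
def proj(n,P):
    K,M,t=cam(n); p=K@(M@np.asarray(P,float)+t); return p[:2]/p[2]
def cloud(n,d):
    K,M,t=cam(n); v,u=np.mgrid[:420,:560]; p=np.linalg.inv(K)@np.stack([u.ravel(),v.ravel(),np.ones(u.size)])*d.ravel()
    return (M.T@(p-t[:,None])).T.reshape(420,560,3)
E
python3 - <<'E'
from h import *
p=cv2.imread('pics/top0.png'); s=cv2.imread('pics/scene0.png')
a=cv2.resize(p[145:275,290:390],None,fx=4.4,fy=4.4,interpolation=cv2.INTER_CUBIC)
b=cv2.resize(s[170:250,240:320],(360,360),interpolation=cv2.INTER_CUBIC)
o=np.zeros((a.shape[0],800,3),np.uint8); o[:,:a.shape[1]]=a; o[:360,440:]=b; cv2.imwrite('pics/z0.png',o)
P=cloud('top',np.load('pics/top0.npy'))
for uv in [(330,182),(345,190),(350,172),(364,256),(356,262),(320,195),(295,262),(270,201),(300,150)]: print(uv,P[uv[1],uv[0]].round(1))
# deck: depth points with z 55..65 near case
w=P[140:225,290:372].reshape(-1,3); k=w[(abs(w[:,2]-60)<5)]
(c,rad)=cv2.minEnclosingCircle(k[:,:2].astype(np.float32)); print('deck',len(k),k.mean(0),c,rad)
for n,lo,hi in(('hub',82,102),):
    k=w[(w[:,2]>lo)&(w[:,2]<hi)]; print(n,len(k),k.mean(0),k.min(0),k.max(0))
w=P[235:280,340:385].reshape(-1,3); k=w[(w[:,2]>45)&(w[:,2]<60)]; print('btn',len(k),k.mean(0),k.min(0),k.max(0))
E
```

```text
(330, 182) [ 561.8 -324.    91.6]
(345, 190) [ 553.6 -360.6   59.4]
(350, 172) [ 586.4 -368.1   86. ]
(364, 256) [ 410.5 -397.8   52.5]
(356, 262) [ 399.8 -384.4   31.4]
(320, 195) [ 541.3 -305.5   60.9]
(295, 262) [ 399.6 -252.6   20.9]
(270, 201) [ 537.7 -195.6   17.5]
(300, 150) [ 669.9 -265.3   -1.7]
deck 2158 [ 572.99810444 -327.39445827   61.05571897] (576.3243408203125, -329.6890563964844) 64.82024383544922
hub 314 [ 578.81999878 -338.71733569   91.94193901] [ 559.12485222 -376.21651422   82.00597501] [ 598.43833427 -312.38247558   96.74295776]
btn 160 [ 414.27057652 -400.0300379    51.70014115] [ 394.43995411 -420.75438961   45.00741545] [ 434.98549451 -380.46625266   57.01299853]
```

View pics/z0.png

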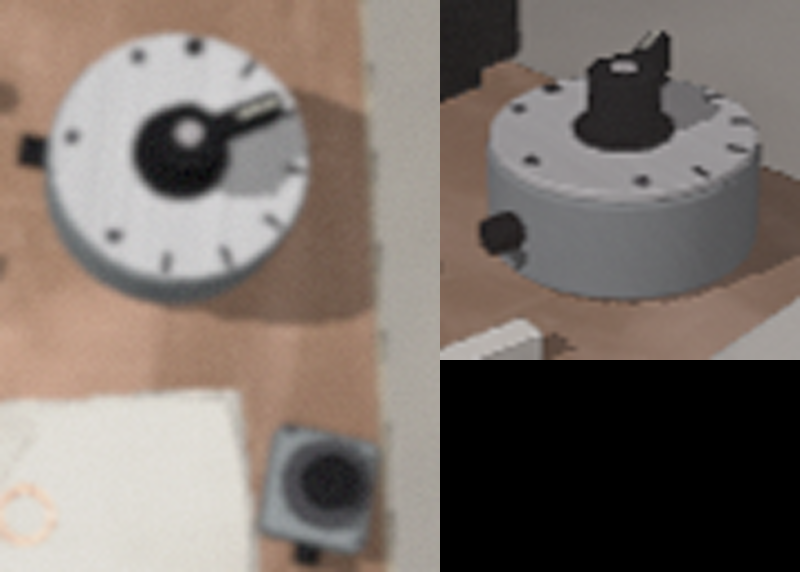

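The lever points to mark 3. In the zoom, the dot (mark 1) is at (194,46), then mark 2 at (249,68), 4 at (296,168), 5 at (271,220), 6 at (227,257) and 7 at (166,262), opposite the dot. The screws are on the left.

```bash
python3 - <<'E'
from h import *
from scipy.optimize import least_squares
Z={1:(194,46),2:(249,68),4:(296,168),5:(271,220),6:(227,257),7:(166,262)}
f=lambda z:((z[0]+.5)/4.4-.5+290,(z[1]+.5)/4.4-.5+145)
W={n:ray('top',f(z),60)[:2] for n,z in Z.items()}
def pred(x,n,rr=57):
    a=x[2]-(n-1)*np.pi/6; return x[:2]+rr*np.array([np.cos(a),np.sin(a)])
s=least_squares(lambda x:np.concatenate([pred(x,n)-W[n] for n in W]),[575,-330,0])
print('axis',s.x,'res',s.fun.round(1))
for n in range(1,8): print(n,(s.x[2]-(n-1)*np.pi/6).round(3),pred(s.x,n).round(1))
# lever tip
print('hub top',ray('top',f((189,132)),92),'levertip',ray('top',f((278,103)),92))
# start
print('cap',ray('top',f((332,482)),52))
p=cv2.imread('pics/scene0.png'); print('scene check axis92',proj('scene',[*s.x[:2],92]),'mark5',proj('scene',[*pred(s.x,5),60]))
print('btn in scene',proj('scene',ray('top',f((332,482)),52)))
q=r.sense(); print(R.from_quat(np.roll(q['tcp_rot'],-1)).as_matrix().round(3))
E
```

```text
axis [ 5.77840198e+02 -3.29773650e+02 -1.41357644e-01] res [-0.2 -0.2 -0.2  0.3 -0.4  0.9 -0.5 -0.9  0.9  0.4  0.2 -0.5]
1 -0.141 [ 634.3 -337.8]
2 -0.665 [ 622.7 -364.9]
3 -1.189 [ 599.1 -382.7]
4 -1.712 [ 569.8 -386.2]
5 -2.236 [ 542.7 -374.6]
6 -2.759 [ 525. -351.]
7 -3.283 [ 521.4 -321.7]
hub top [ 578.13082874 -329.73950302   92.        ] levertip [ 593.340899   -373.28400466   92.        ]
cap [ 414.50952488 -400.36636717   52.        ]
scene check axis92 [279.78550792 184.135583  ] mark5 [305.65626132 196.03235599]
btn in scene [361.52998334 214.83005455]
[[ 0.916  0.401 -0.001]
 [ 0.401 -0.916  0.002]
 [ 0.    -0.002 -1.   ]]
```

Call:
step_arm(
  deltas=[
    [[0.028,-0.0047,0.0067],[0,0,0],0],
    [[0.028,-0.0047,0.0067],[0,0,0],0],
    [[0.028,-0.0047,0.0067],[0,0,0],0],
    [[0.028,-0.0047,0.0067],[0,0,0],0],
    [[0.028,-0.0047,0.0067],[0,0,0],0],
    [[0.028,-0.0047,0.0067],[0,0,0],0],
    [[0.028,-0.0047,0.0067],[0,0,0],0],
    [[0.028,-0.0047,0.0067],[0,0,0],0],
    [[0.028,-0.0047,0.0067],[0,0,0],0],
    [[0.028,-0.0047,0.0067],[0,0,0],0],
  ],
  newtons=10,
)

```text
time: 0.93
ee_pos: [499.1, -439.0, 183.8]
tcp_rot: [-0.0, 0.979, 0.205, -0.0]
contact_force: [0.1, 0.0, -0.6]
finger_gap: 29.8
grasp_force: 0.0
```

Call:
step_arm(
  deltas=[
    [[0.028,-0.0047,0.0067],[0,0,0],0],
    [[0.028,-0.0047,0.0067],[0,0,0],0],
    [[0.028,-0.0047,0.0067],[0,0,0],0],
    [[0.028,-0.0047,0.0067],[0,0,0],0],
    [[0.028,-0.0047,0.0067],[0,0,0],0],
    [[0,0,0],[0,0,0],0],
    [[0,0,0],[0,0,0],0],
  ],
)

```text
time: 1.52
ee_pos: [618.6, -358.9, 149.8]
tcp_rot: [-0.001, 0.978, 0.207, -0.0]
contact_force: [-0.4, -1.4, 0.3]
finger_gap: 0.4
grasp_force: 0.0
```

```bash
cat >> h.py <<'E'
A=np.array([577.84,-329.77])
def st():
    s=r.sense(); M=R.from_quat(np.roll(s['tcp_rot'],-1)).as_matrix(); psi=np.arctan2(M[1,0],M[0,0])
    print('t',round(s['time'],2),'pos',s['ee_pos'].round(1),'psi',psi.round(3),'F',np.round(s['contact_force'],1),'gap',round(s['finger_gap'],1))
    d=s['ee_pos'][:2]-A; print('rel axis in tool xy',(M[:2,:2].T@d).round(1),'q',np.round(s['q'],2)); return s,M
E
python3 - <<'E'
from h import *
s,M=st()
p,d=r.snapshot('scene'); q,e=r.snapshot('top')
o=np.hstack([cv2.resize(p[70:250,180:360],(400,400)),cv2.resize(q[100:230,270:400],(400,400))]); cv2.imwrite('pics/z1.png',o)
E
```

```text
t 1.52 pos [ 618.6 -358.9  149.8] psi 0.417 F [-0.4 -1.4  0.3] gap 0.4
rel axis in tool xy [25.4 43.2] q [ 0.77  0.72 -0.45  1.44  0.33  1.05 -0.89]
```

View pics/z1.png

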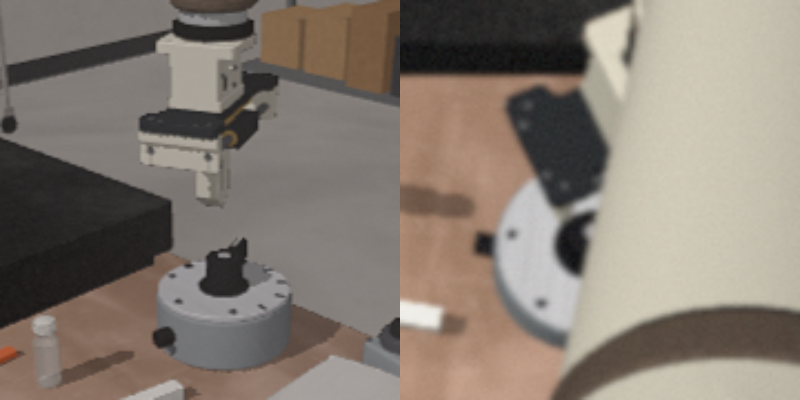

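The closed fingertip is about 25 mm counter-clockwise of the lever, above the deck. The lever still points at mark 3. I'll descend beside it.

Call:
step_arm(
  deltas=[
    [[0.0005,0.0002,0.0053],[0,0,0.0035],0],
    [[0.0005,0.0002,0.0053],[0,0,0.0035],0],
    [[0.0005,0.0002,0.0053],[0,0,0.0035],0],
    [[0.0005,0.0002,0.0053],[0,0,0.0035],0],
    [[0.0005,0.0002,0.0053],[0,0,0.0035],0],
    [[0.0005,0.0002,0.0053],[0,0,0.0035],0],
    [[0.0005,0.0002,0.0053],[0,0,0.0035],0],
    [[0.0005,0.0002,0.0053],[0,0,0.0035],0],
    [[0.0005,0.0002,0.0053],[0,0,0.0035],0],
    [[0,0,0],[0,0,0],0],
  ],
)

```text
time: 2.45
ee_pos: [621.5, -361.7, 101.9]
tcp_rot: [-0.001, 0.982, 0.19, -0.001]
contact_force: [0.4, -0.2, -0.4]
finger_gap: 0.8
grasp_force: 0.0
```

```bash
python3 -c "
from h import *
st()"
```

```text
t 2.45 pos [ 621.5 -361.7  101.9] psi 0.381 F [ 0.4 -0.2 -0.4] gap 0.8
rel axis in tool xy [28.6 45.9] q [ 0.76  0.78 -0.42  1.46  0.35  0.98 -0.94]
```

Call:
step_arm(
  deltas=[
    [[0,0,0.004],[0,0,0],0],
    [[-0.003,0,0],[0,0,0],0],
    [[-0.003,0,0],[0,0,0],0],
    [[-0.003,0,0],[0,0,0],0],
    [[-0.002,0,0],[0,0,0],0],
    [[-0.001,0,0],[0,0,0],0],
    [[0,0,0],[0,0,0],0],
  ],
)

```text
time: 3.03
ee_pos: [610.6, -367.2, 99.8]
tcp_rot: [0.0, 0.982, 0.189, 0.0]
contact_force: [0.0, -0.6, -0.0]
finger_gap: 0.6
grasp_force: 0.0
```

```bash
python3 -c "
from h import *
st()"
```

```text
t 3.03 pos [ 610.6 -367.2   99.8] psi 0.381 F [ 0.  -0.6 -0. ] gap 0.6
rel axis in tool xy [16.5 46.9] q [ 0.77  0.77 -0.42  1.48  0.35  0.97 -0.93]
```

Call:
step_arm(
  deltas=[
    [[-0.0023,0.0007,0],[0,0,0.05],0],
    [[-0.0023,0.0007,0],[0,0,0.05],0],
    [[-0.0023,0.0007,0],[0,0,0.05],0],
    [[0,0,0],[0,0,0],0],
  ],
)

```text
time: 3.37
ee_pos: [605.6, -371.0, 99.9]
tcp_rot: [0.0, 0.993, 0.115, 0.001]
contact_force: [0.4, -0.6, 0.7]
finger_gap: 0.4
grasp_force: 0.5
```

```bash
python3 - <<'E'
from h import *
st()
p,d=r.snapshot('scene')
cv2.imwrite('pics/z2.png',cv2.resize(p[150:250,230:340],(660,600),interpolation=cv2.INTER_CUBIC))
E
```

```text
t 3.37 pos [ 605.6 -371.    99.9] psi 0.23 F [ 0.4 -0.6  0.7] gap 0.4
rel axis in tool xy [17.7 46.5] q [ 0.76  0.76 -0.38  1.49  0.32  0.96 -1.05]
```

View pics/z2.png

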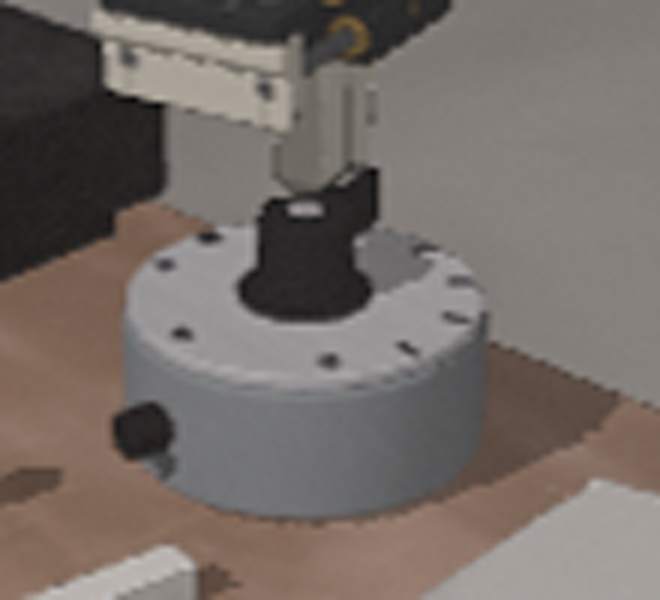

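```bash
python3 - <<'E'
from h import *
for P in [(605.6,-371,75),(605.6,-371,100),(577.8,-329.8,92),(577.8+50*np.cos(-1.189),-329.8+50*np.sin(-1.189),92),(577.8+50*np.cos(-1.45),-329.8+50*np.sin(-1.45),92)]:
    print(P,(proj('scene',P)-[230,150])*6)
p,d=r.snapshot('scene'); Q=cloud('scene',d)[150:250,230:340]
for u,v in [(290,185),(310,185),(320,150),(345,150),(370,180),(372,210),(350,180)]: print(u,v,Q[v//6,u//6].round(0))
E
```

```text
(605.6, -371, 75) [320.39715954 191.31852425]
(605.6, -371, 100) [321.03436253 129.42546316]
(577.8, -329.8, 92) [298.84671821 204.82413229]
(np.float64(596.4294027621567), np.float64(-376.19984216272024), 92) [348.61346988 152.24976221]
(np.float64(583.8251384683683), np.float64(-379.43564955187946), 92) [379.90858649 159.29060046]
290 185 [ 608. -356.   84.]
310 185 [ 598. -355.   87.]
320 150 [ 591. -354.  102.]
345 150 [ 597. -373.   94.]
370 180 [ 583. -371.   87.]
372 210 [ 585. -378.   72.]
350 180 [ 580. -358.   92.]
```

The picture shows the lever already pushed off mark 3, with its tip now at zoom (375,170), almost half way to mark 4. I'll write a lever-angle gauge and go on in small steps.

```bash
cat >> h.py <<'E'
def lever(save=None):
    p,d=r.snapshot('scene'); Q=cloud('scene',d); 
    if save: cv2.imwrite(save,cv2.resize(p[150:250,230:340],(660,600),interpolation=cv2.INTER_CUBIC))
    v=Q[...,:2]-A; rr=np.hypot(v[...,0],v[...,1])
    m=(p.max(2)<70)&(d>0)&(Q[...,2]>70)&(Q[...,2]<97)&(rr>26)&(rr<54)
    a=np.arctan2(v[...,1],v[...,0])[m]; print('lever n',m.sum(),'angle med',np.median(a).round(3),'10/90%',np.percentile(a,[10,90]).round(2),'max r',rr[m].max().round(0),'steps',((-.141-np.median(a))/.5236+1).round(2))
E
python3 -c "
from h import *
st();lever()"
```

```text
t 3.47 pos [ 605.5 -370.9   99.9] psi 0.233 F [ 0.9 -0.4  1.2] gap 0.4
rel axis in tool xy [17.4 46.5] q [ 0.76  0.76 -0.39  1.49  0.32  0.96 -1.05]
lever n 44 angle med -1.482 10/90% [-1.54 -1.41] max r 47.0 steps 3.56
```

Call:
step_arm(
  deltas=[
    [[-0.0009,0.0003,0],[0,0,0.02],0],
    [[0,0,0],[0,0,0],0],
  ],
)

```text
time: 3.68
ee_pos: [604.6, -371.6, 99.8]
tcp_rot: [0.0, 0.994, 0.105, 0.0]
contact_force: [1.2, 0.4, 0.3]
finger_gap: 0.8
grasp_force: 0.6
```

```bash
python3 -c "
from h import *
st();lever()"
```

```text
t 3.68 pos [ 604.6 -371.6   99.8] psi 0.21 F [1.2 0.4 0.3] gap 0.8
rel axis in tool xy [17.4 46.5] q [ 0.76  0.76 -0.38  1.49  0.32  0.95 -1.07]
lever n 44 angle med -1.504 10/90% [-1.56 -1.45] max r 45.0 steps 3.6
```

Call:
step_arm(
  deltas=[
    [[-0.0009,0.0003,0],[0,0,0.02],0],
    [[-0.0009,0.0003,0],[0,0,0.02],0],
    [[-0.0009,0.0003,0],[0,0,0.02],0],
    [[-0.0009,0.0003,0],[0,0,0.02],0],
    [[0,0,0],[0,0,0],0],
    [[0,0,0],[0,0,0],0],
  ],
)

```text
time: 4.23
ee_pos: [600.1, -373.1, 99.1]
tcp_rot: [-0.0, 0.998, 0.065, -0.001]
contact_force: [-0.1, 0.0, 0.3]
finger_gap: 0.4
grasp_force: 0.0
```

```bash
python3 -c "
from h import *
st();lever()"
```

```text
t 4.23 pos [ 600.1 -373.1   99.1] psi 0.131 F [-0.1  0.   0.3] gap 0.4
rel axis in tool xy [16.4 45.9] q [ 0.76  0.75 -0.36  1.5   0.3   0.95 -1.13]
lever n 56 angle med -1.608 10/90% [-1.69 -1.53] max r 50.0 steps 3.8
```

Call:
step_arm(
  deltas=[
    [[-0.0009,0.0003,0],[0,0,0.02],0],
    [[0,0,0],[0,0,0],0],
    [[-0.0009,0.0003,0],[0,0,0.02],0],
    [[0,0,0],[0,0,0],0],
    [[0,0,0],[0,0,0],0],
  ],
)

```text
time: 4.7
ee_pos: [599.1, -374.1, 99.5]
tcp_rot: [0.0, 0.999, 0.046, -0.0]
contact_force: [-0.1, -0.3, -0.6]
finger_gap: 0.5
grasp_force: 0.0
```

```bash
python3 -c "
from h import *
st();lever('pics/z3.png')"
```

```text
t 4.7 pos [ 599.1 -374.1   99.5] psi 0.091 F [-0.1 -0.3 -0.6] gap 0.5
rel axis in tool xy [17.2 46.1] q [ 0.75  0.75 -0.35  1.5   0.29  0.95 -1.17]
lever n 63 angle med -1.637 10/90% [-1.69 -1.58] max r 48.0 steps 3.86
```

View pics/z3.png

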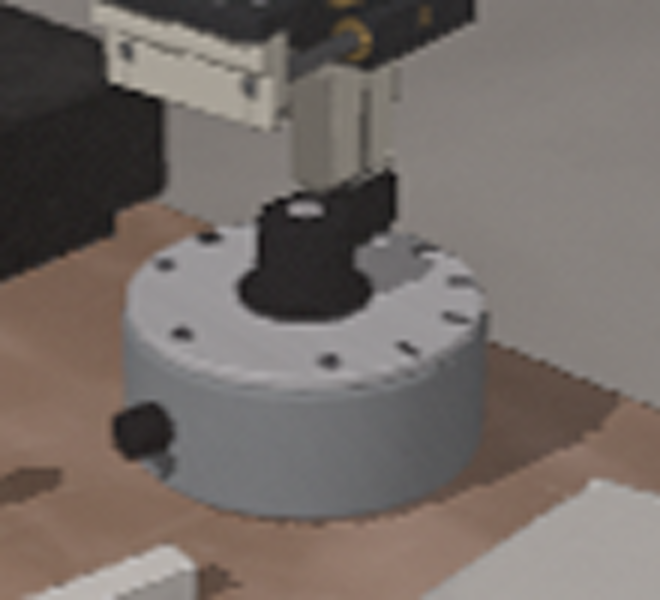

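```bash
python3 -c "
from h import *
for a in (-1.48,-1.712):
  u=np.array([np.cos(a),np.sin(a)]);t=np.array([u[1],-u[0]])
  for z in (92,68):
    for s in(-6,6): print(a,z,s,((proj('scene',[*(A+50*u+s*t),z])-[230,150])*6).round(0))
"
```

```text
-1.48 92 -6 [370. 156.]
-1.48 92 6 [396. 164.]
-1.48 68 -6 [369. 215.]
-1.48 68 6 [395. 224.]
-1.712 92 -6 [396. 164.]
-1.712 92 6 [417. 175.]
-1.712 68 -6 [394. 224.]
-1.712 68 6 [415. 235.]
```

The lever's tip edge is at zoom column 397, so it sits at about -1.48 rad, right at the half-way hump. I'll use that edge as the gauge.

```bash
cat >> h.py <<'E'
def edge(save=None):
    p,d=r.snapshot('scene')
    if save: cv2.imwrite(save,cv2.resize(p[150:250,230:340],(660,600),interpolation=cv2.INTER_CUBIC))
    g=p.max(2).astype(float)[182:188,280:325].mean(0); g=np.interp(np.arange(0,45,.1),np.arange(45),g)
    dk=np.where(g<80)[0]; u=280+dk.max()/10
    aa=np.linspace(-1.0,-2.1,300); uu=[proj('scene',[*(A+50*np.array([np.cos(a),np.sin(a)])+6*np.array([np.sin(a),-np.cos(a)])),80])[0] for a in aa]
    a=aa[np.argmin(abs(np.array(uu)-u))]; print('edge u',u,'lever',a.round(3),'mark',((-.141-a)/.5236+1).round(2))
E
python3 -c "
from h import *
edge()"
```

```text
edge u 295.4 lever -1.449 mark 3.5
```

Call:
step_arm(
  deltas=[
    [[-0.0009,0.0003,0],[0,0,0.02],0],
    [[0,0,0],[0,0,0],0],
    [[0,0,0],[0,0,0],0],
    [[0,0,0],[0,0,0],0],
  ],
)

```text
time: 5.13
ee_pos: [598.4, -374.5, 99.6]
tcp_rot: [0.0, 0.999, 0.036, 0.0]
contact_force: [-0.8, 0.2, 1.1]
finger_gap: 0.6
grasp_force: 0.0
```

```bash
python3 -c "
from h import *
st();edge();lever()"
```

```text
t 5.13 pos [ 598.4 -374.5   99.6] psi 0.071 F [-0.8  0.2  1.1] gap 0.6
rel axis in tool xy [17.3 46. ] q [ 0.75  0.75 -0.35  1.5   0.29  0.94 -1.18]
edge u 295.6 lever -1.46 mark 3.52
lever n 58 angle med -1.672 10/90% [-1.73 -1.61] max r 48.0 steps 3.92
```

Call:
step_arm(
  deltas=[
    [[-0.0009,0.0003,0],[0,0,0.02],0],
    [[0,0,0],[0,0,0],0],
    [[0,0,0],[0,0,0],0],
    [[0,0,0],[0,0,0],0],
  ],
)

```text
time: 5.57
ee_pos: [597.5, -374.8, 99.6]
tcp_rot: [0.0, 1.0, 0.026, 0.0]
contact_force: [-0.6, -0.1, -0.2]
finger_gap: 0.5
grasp_force: 0.0
```

```bash
python3 -c "
from h import *
st();edge();lever()"
```

```text
t 5.57 pos [ 597.5 -374.8   99.6] psi 0.051 F [-0.6 -0.1 -0.2] gap 0.5
rel axis in tool xy [17.4 46. ] q [ 0.75  0.75 -0.34  1.5   0.29  0.94 -1.2 ]
edge u 296.3 lever -1.504 mark 3.6
lever n 63 angle med -1.727 10/90% [-1.78 -1.65] max r 49.0 steps 4.03
```

Call:
step_arm(
  deltas=[
    [[-0.0009,0.0003,0],[0,0,0.02],0],
    [[0,0,0],[0,0,0],0],
    [[0,0,0],[0,0,0],0],
  ],
)

```text
time: 5.92
ee_pos: [596.5, -375.2, 99.5]
tcp_rot: [0.0, 1.0, 0.016, -0.0]
contact_force: [0.2, 0.3, 0.4]
finger_gap: 0.5
grasp_force: 0.0
```

```bash
python3 -c "
from h import *
st();edge();lever()"
```

```text
t 5.92 pos [ 596.5 -375.2   99.5] psi 0.031 F [0.2 0.3 0.4] gap 0.5
rel axis in tool xy [17.2 46. ] q [ 0.75  0.74 -0.34  1.5   0.28  0.94 -1.22]
edge u 298.6 lever -1.655 mark 3.89
lever n 78 angle med -1.916 10/90% [-1.98 -1.84] max r 47.0 steps 4.39
```

Call:
step_arm(
  deltas=[
    [[-0.0009,0.0003,0],[0,0,0.02],0],
    [[0,0,0],[0,0,0],0],
    [[0,0,0],[0,0,0],0],
  ],
)

```text
time: 6.27
ee_pos: [595.7, -375.5, 99.6]
tcp_rot: [0.0, 1.0, 0.006, -0.0]
contact_force: [-0.9, -0.7, 0.8]
finger_gap: 0.4
grasp_force: 0.0
```

```bash
python3 -c "
from h import *
st();edge();lever()"
```

```text
t 6.27 pos [ 595.7 -375.5   99.6] psi 0.011 F [-0.9 -0.7  0.8] gap 0.4
rel axis in tool xy [17.3 46. ] q [ 0.75  0.74 -0.33  1.51  0.28  0.94 -1.23]
edge u 298.6 lever -1.655 mark 3.89
lever n 80 angle med -1.903 10/90% [-1.98 -1.84] max r 47.0 steps 4.37
```

The lever snapped into mark 4: the edge gauge jumped and then stayed put while the finger moved on. I'll push on to just before the next hump, then go slowly.

Call:
step_arm(
  deltas=[
    [[-0.0021,0.0007,0],[0,0,0.045],0],
    [[-0.0021,0.0007,0],[0,0,0.045],0],
    [[-0.0021,0.0007,0],[0,0,0.045],0],
    [[-0.0021,0.0007,0],[0,0,0.045],0],
    [[-0.0009,0.0003,0],[0,0,0.02],0],
    [[-0.0009,0.0003,0],[0,0,0.02],0],
    [[-0.0009,0.0003,0],[0,0,0.02],0],
    [[-0.0009,0.0003,0],[0,0,0.02],0],
    [[-0.0009,0.0003,0],[0,0,0.02],0],
    [[0,0,0],[0,0,0],0],
  ],
)

```text
time: 7.2
ee_pos: [582.1, -378.5, 99.6]
tcp_rot: [0.0, 0.991, -0.135, -0.0]
contact_force: [2.0, -0.5, -0.6]
finger_gap: 0.8
grasp_force: 0.5
```

```bash
python3 -c "
from h import *
st();edge();lever()"
```

```text
t 7.2 pos [ 582.1 -378.5   99.6] psi -0.27 F [ 2.  -0.5 -0.6] gap 0.8
rel axis in tool xy [17.1 45.9] q [ 0.72  0.72 -0.27  1.54  0.22  0.92 -1.46]
edge u 300.6 lever -1.817 mark 4.2
lever n 91 angle med -2.006 10/90% [-2.1  -1.93] max r 50.0 steps 4.56
```

Call:
step_arm(
  deltas=[
    [[-0.0009,0.0003,0],[0,0,0.02],0],
    [[-0.0009,0.0003,0],[0,0,0.02],0],
    [[-0.0009,0.0003,0],[0,0,0.02],0],
    [[-0.0009,0.0003,0],[0,0,0.02],0],
    [[0,0,0],[0,0,0],0],
    [[0,0,0],[0,0,0],0],
  ],
)

```text
time: 7.8
ee_pos: [578.3, -378.0, 99.4]
tcp_rot: [-0.0, 0.985, -0.173, -0.0]
contact_force: [0.3, -0.9, 0.3]
finger_gap: 0.5
grasp_force: 0.2
```

```bash
python3 -c "
from h import *
st();edge();lever()"
```

```text
t 7.8 pos [ 578.3 -378.    99.4] psi -0.349 F [ 0.3 -0.9  0.3] gap 0.5
rel axis in tool xy [16.9 45.2] q [ 0.71  0.71 -0.25  1.55  0.21  0.91 -1.53]
edge u 301.6 lever -1.92 mark 4.4
lever n 100 angle med -2.093 10/90% [-2.18 -2.02] max r 49.0 steps 4.73
```

Call:
step_arm(
  deltas=[
    [[-0.0009,0.0003,0],[0,0,0.02],0],
    [[-0.0009,0.0003,0],[0,0,0.02],0],
    [[-0.0009,0.0003,0],[0,0,0.02],0],
    [[0,0,0],[0,0,0],0],
    [[0,0,0],[0,0,0],0],
  ],
)

```text
time: 8.32
ee_pos: [575.6, -378.2, 99.5]
tcp_rot: [0.0, 0.979, -0.203, -0.0]
contact_force: [-0.3, 1.4, 0.1]
finger_gap: 0.2
grasp_force: 0.0
```

```bash
python3 -c "
from h import *
st();edge();lever()"
```

```text
t 8.32 pos [ 575.6 -378.2   99.5] psi -0.409 F [-0.3  1.4  0.1] gap 0.2
rel axis in tool xy [17.2 45.4] q [ 0.7   0.71 -0.24  1.55  0.2   0.9  -1.58]
edge u 301.6 lever -1.92 mark 4.4
lever n 97 angle med -2.16 10/90% [-2.28 -2.09] max r 48.0 steps 4.86
```

Call:
step_arm(
  deltas=[
    [[-0.0009,0.0003,0],[0,0,0.02],0],
    [[0,0,0],[0,0,0],0],
    [[-0.0009,0.0003,0],[0,0,0.02],0],
    [[0,0,0],[0,0,0],0],
    [[0,0,0],[0,0,0],0],
  ],
)

```text
time: 8.83
ee_pos: [573.9, -378.1, 99.5]
tcp_rot: [0.0, 0.975, -0.223, -0.0]
contact_force: [0.7, -0.3, -0.1]
finger_gap: 0.4
grasp_force: 0.0
```

```bash
python3 -c "
from h import *
st();edge();lever()"
```

```text
t 8.83 pos [ 573.9 -378.1   99.5] psi -0.449 F [ 0.7 -0.3 -0.1] gap 0.4
rel axis in tool xy [17.4 45.3] q [ 0.7   0.7  -0.23  1.56  0.19  0.9  -1.61]
edge u 301.9 lever -1.953 mark 4.46
lever n 104 angle med -2.211 10/90% [-2.3  -2.14] max r 49.0 steps 4.95
```

Call:
step_arm(
  deltas=[
    [[-0.0009,0.0003,0],[0,0,0.02],0],
    [[0,0,0],[0,0,0],0],
    [[0,0,0],[0,0,0],0],
  ],
)

```text
time: 9.18
ee_pos: [573.0, -378.0, 99.5]
tcp_rot: [0.0, 0.973, -0.232, -0.0]
contact_force: [0.2, 0.2, -0.1]
finger_gap: 0.9
grasp_force: 0.0
```

```bash
python3 -c "
from h import *
st();edge();lever()"
```

```text
t 9.18 pos [ 573.  -378.    99.5] psi -0.469 F [ 0.2  0.2 -0.1] gap 0.9
rel axis in tool xy [17.4 45.2] q [ 0.7   0.7  -0.22  1.56  0.18  0.9  -1.63]
edge u 302.3 lever -2.008 mark 4.57
lever n 117 angle med -2.416 10/90% [-2.49 -2.35] max r 50.0 steps 5.35
```

The median gauge jumped to -2.416, one click (0.52) beyond the -1.91 reading at mark 4. So the lever is in mark 5. I'll back off, lift and look.

Call:
step_arm(
  deltas=[
    [[0.004,0,0],[0,0,0],0],
    [[0.005,0,0],[0,0,0],0],
    [[0.005,0,-0.005],[0,0,0],0],
    [[0,0,-0.02],[0,0,0],0],
    [[0,0,-0.025],[0,0,0],0],
    [[0,0,-0.025],[0,0,0],0],
    [[0,0,-0.025],[0,0,0],0],
    [[0,0,0],[0,0,0],0],
  ],
)

```text
time: 9.95
ee_pos: [589.3, -386.2, 206.6]
tcp_rot: [0.002, 0.973, -0.232, 0.005]
contact_force: [1.5, -0.6, 0.4]
finger_gap: 0.7
grasp_force: 0.0
```

```bash
python3 - <<'E'
from h import *
s,M=st();lever('pics/z4.png')
T=np.array([414.5,-400.4,s['ee_pos'][2]]); print('to button, tool axes',(M.T@(T-s['ee_pos'])).round(1))
E
```

```text
t 9.95 pos [ 589.3 -386.2  206.6] psi -0.469 F [ 1.5 -0.6  0.4] gap 0.7
rel axis in tool xy [35.7 45.2] q [ 0.7   0.61 -0.24  1.45  0.16  1.09 -1.61]
lever n 113 angle med -2.427 10/90% [-2.5  -2.35] max r 50.0 steps 5.37
to button, tool axes [-149.5   91.6   -1.5]
```

View pics/z4.png

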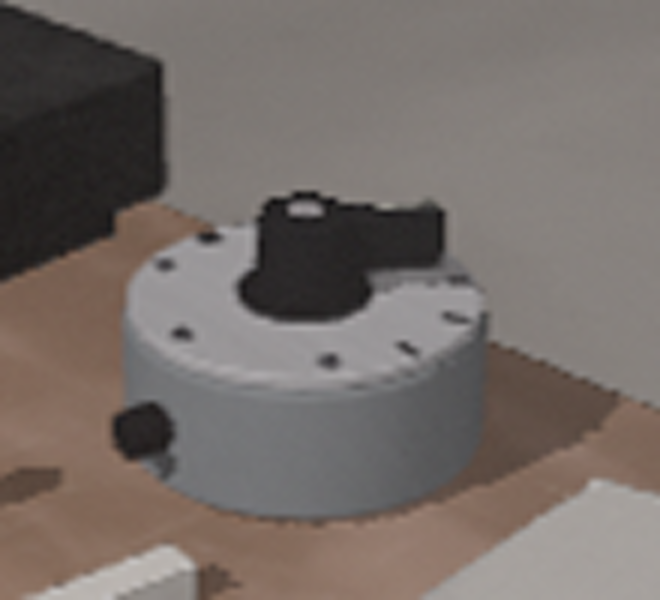

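The lever rests over mark 5 (the bar at zoom (458,280)), with marks 6 and 7 at (455,317) and (408,348) still ahead. Next, the button.

Call:
step_arm(
  deltas=[
    [[-0.0249,0.0153,0],[0,0,0],0],
    [[-0.0249,0.0153,0],[0,0,0],0],
    [[-0.0249,0.0153,0],[0,0,0],0],
    [[-0.0249,0.0153,0.01],[0,0,0],0],
    [[-0.0249,0.0153,0.02],[0,0,0],0],
    [[-0.0249,0.0153,0.02],[0,0,0],0],
    [[0,0,0.03],[0,0,0],0],
    [[0,0,0.02],[0,0,0],0],
    [[0,0,0],[0,0,0],0],
    [[0,0,0],[0,0,0],0],
  ],
)

```text
time: 10.83
ee_pos: [410.2, -397.9, 98.3]
tcp_rot: [-0.001, 0.973, -0.232, -0.001]
contact_force: [-0.1, -0.3, -0.2]
finger_gap: 0.6
grasp_force: 0.0
```

```bash
python3 - <<'E'
from h import *
s,M=st()
T=np.array([414.5,-400.4,77]); print('to button, tool axes',(M.T@(T-s['ee_pos'])).round(1))
p,d=r.snapshot('scene')
cv2.imwrite('pics/z5.png',cv2.resize(p[150:250,310:420],(660,600),interpolation=cv2.INTER_CUBIC))
E
```

```text
t 10.83 pos [ 410.2 -397.9   98.3] psi -0.468 F [-0.1 -0.3 -0.2] gap 0.6
rel axis in tool xy [-118.9  136.5] q [ 0.89  0.54 -0.22  1.87  0.16  0.76 -1.45]
to button, tool axes [ 5.1  0.3 21.3]
```

View pics/z5.png

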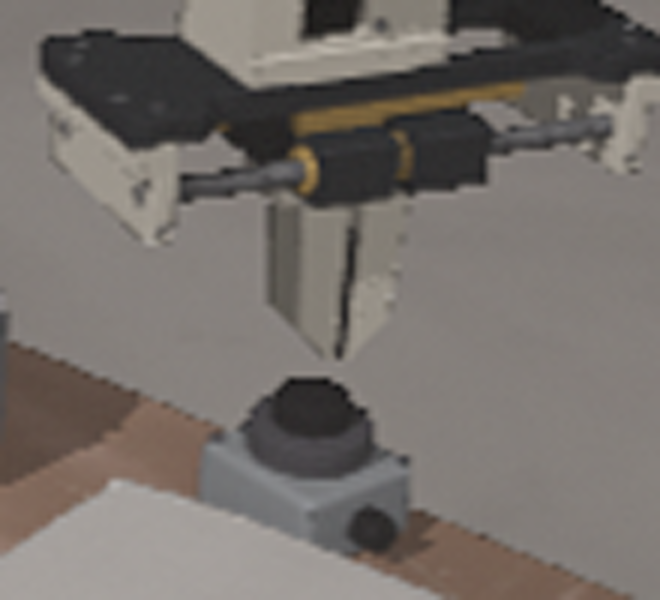

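The closed tip is a wedge just above the cap (tip at zoom (330,358), cap at (310,395)). I'll shift 5 mm along tool x and press down.

Call:
step_arm(
  deltas=[
    [[0.005,0,0.004],[0,0,0],0],
    [[0,0,0.006],[0,0,0],0],
    [[0,0,0.005],[0,0,0],0],
    [[0,0,0.004],[0,0,0],0],
    [[0,0,0.002],[0,0,0],0],
    [[0,0,0.002],[0,0,0],0],
    [[0,0,0],[0,0,0],0],
    [[0,0,0],[0,0,0],0],
  ],
)

```text
time: 11.55
ee_pos: [415.1, -400.7, 76.6]
tcp_rot: [-0.0, 0.973, -0.232, -0.0]
contact_force: [0.0, 0.7, 1.7]
finger_gap: 1.0
grasp_force: 0.9
```

Call:
step_arm(
  deltas=[
    [[0,0,0.001],[0,0,0],0],
    [[0,0,0.001],[0,0,0],0],
    [[0,0,0.001],[0,0,0],0],
    [[0,0,0],[0,0,0],0],
    [[0,0,0],[0,0,0],0],
  ],
)

```text
time: 11.97
ee_pos: [415.2, -400.9, 73.6]
tcp_rot: [-0.0, 0.973, -0.232, -0.0]
contact_force: [-1.1, 1.7, 4.0]
finger_gap: 0.4
grasp_force: 1.7
```

```bash
python3 -c "
from h import *
s,M=st(); print((M.T@(np.array([414.5,-400.4,71])-s['ee_pos'])).round(1))"
```

```text
t 11.97 pos [ 415.2 -400.9   73.6] psi -0.469 F [-1.1  1.7  4. ] gap 0.4
rel axis in tool xy [-113.   136.9] q [ 0.88  0.58 -0.21  1.86  0.17  0.71 -1.46]
[-0.9 -0.1  2.6]
```

Contact is made and the button is going down, with 4 N at 3.4 mm of travel. I'll continue until the stop shows up as a rise in force.

Call:
step_arm(
  deltas=[
    [[0,0,0.001],[0,0,0],0],
    [[0,0,0.001],[0,0,0],0],
    [[0,0,0.001],[0,0,0],0],
    [[0,0,0],[0,0,0],0],
    [[0,0,0],[0,0,0],0],
  ],
)

```text
time: 12.38
ee_pos: [415.2, -401.0, 71.2]
tcp_rot: [0.0, 0.973, -0.232, -0.0]
contact_force: [-2.6, 3.8, 10.0]
finger_gap: 0.7
grasp_force: 5.2
```

Call:
step_arm(
  deltas=[
    [[0,0,0.001],[0,0,0],0],
    [[0,0,0],[0,0,0],0],
    [[0,0,0],[0,0,0],0],
  ],
)

```text
time: 12.63
ee_pos: [415.3, -401.0, 71.1]
tcp_rot: [0.0, 0.973, -0.232, -0.0]
contact_force: [-5.3, 5.9, 17.3]
finger_gap: 0.6
grasp_force: 8.7
```

The stop is reached: 17 N and z no longer moving, so the button is fully down. I'll release and lift clear.

Call:
step_arm(
  deltas=[
    [[0,0,-0.003],[0,0,0],0],
    [[0,0,-0.006],[0,0,0],0],
    [[0,0,-0.02],[0,0,0],0],
    [[0,0,-0.03],[0,0,0],0],
    [[0,0,-0.03],[0,0,0],0],
    [[0,0,-0.03],[0,0,0],0],
    [[0,0,0],[0,0,0],0],
    [[0,0,0],[0,0,0],0],
    [[0,0,0],[0,0,0],0],
  ],
)

```text
time: 13.38
ee_pos: [414.9, -401.0, 188.1]
tcp_rot: [0.0, 0.973, -0.232, -0.0]
contact_force: [-0.7, -0.0, -0.9]
finger_gap: 0.5
grasp_force: 0.0
```

```bash
python3 - <<'E'
from h import *
st();lever()
p,d=r.snapshot('scene'); Q=cloud('scene',d)
b=Q[205:240,340:385].reshape(-1,3); m=np.hypot(b[:,0]-414.5,b[:,1]+400.4)<10; print('cap top z',np.percentile(b[m][:,2],[50,90]).round(1))
E
```

```text
t 13.38 pos [ 414.9 -401.   188.1] psi -0.469 F [-0.7 -0.  -0.9] gap 0.5
rel axis in tool xy [-113.1  137.2] q [ 0.91  0.42 -0.24  1.8   0.12  0.93 -1.42]
lever n 112 angle med -2.43 10/90% [-2.53 -2.36] max r 50.0 steps 5.37
cap top z [51.5 52.3]
```

The lever is still in mark 5, the cap is back up at 52 mm, and the robot touches nothing.

```bash
python3 -c "
from cell import r
print(r.hand_in())"
```

```text
the job is handed in; nothing more can be done
None
```

Job handed in at about 13 s of the 48 s allowed: the lever rests in the click at mark 5, then the start button was pressed to its stop and came back up, and no loose things were touched.

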